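# Fit the spacer and cam on the shaker drive and swing the keeper over

### The job

Set up the cam drive on the bench: put the thick spacer on the flatted shaft, fully home on the deck, then the cam on top of it, fully home on the spacer. Turn the cam, and the shaft with it, until its nose points straight at the roller, then swing the keeper arm over the shaft to its stop. Leave the thin spacer and everything else on the bench where it stands.

Things in the scene. Friction and masses are not known exactly. Their poses are not given: they have to be found in the camera images.
- drive_unit: White box-shaped drive unit, 150 x 150 mm, fixed to the bench. Origin: centre of its underside, on the shaft's axis; z up. Its top plate (the deck) is at z = 50 mm. At its own -x edge a black bracket (55 to 72 mm from the axis, 20 mm wide, 40 mm above the deck) holds a roller; at (+49.5, +49.5) mm stands the keeper's post.
- drive_shaft: Upright steel D-shaft mid-deck: 20 mm diameter, 36 mm tall, one flat 4 mm from the axis; top chamfered 3 mm. Origin: on its axis at deck height; z up; x points out through the flat. It turns about z with light friction (0.08 N m) and stays where left. Wanted angle: x axis toward the roller; it starts 0.45 to 0.95 rad anticlockwise (from above) of that.
- roller (a point): Centre of the follower roller (14 mm diameter, vertical axis, fixed), 46 mm from the shaft's axis in the drive unit's -x direction, 29 mm above the deck.
- spacer_thick: Loose aluminium spacer 20 mm tall, 40 mm diameter; grip it on its two parallel flats 34 mm apart (y = +-17 mm sides, 21 mm long). D-shaped through bore: 21.6 mm diameter, flat 4.8 mm from the axis on its +x side, mouths chamfered 2 mm. Origin: bore axis at its underside; z up. Fits the shaft only with its x axis along the shaft's x axis (play about 10 degrees, 0.8 mm).
- spacer_thin: The other aluminium spacer, same outline and bore, only 10 mm tall. Not used; it stays where it lies. Origin: centre of its underside; z up.
- cam: Loose steel cam 18 mm thick: hub of 20 mm radius, parallel flanks 34 mm apart (y = +-17 mm, flat from x = -10 to +14 mm: grip there, centred on the bore), drawn out along +x to a nose 36 mm from the bore axis. D bore as the spacers', flat on its +x (nose) side. Origin: bore axis at its underside; z up. Home on the thick spacer its underside is 20 mm above the deck, its top 38.
- cam_nose (a point): Tip of the cam's nose at mid thickness, 36 mm from the bore axis. With the cam at the wanted angle the nose is 3 mm from the roller.
- keeper (a joint): Angle of the keeper arm: 0 = closed, against its stop, arm lying over the shaft; it grows as the arm swings away from the shaft (to the drive unit's +y side, clockwise seen from above); starts 1.75 to 2.3 rad, far stop 2.5. Light friction (0.04 N m), stays where it is left.
- keeper_pivot (a point): On the keeper's vertical hinge axis, 41 mm above the deck, at the underside of the arm. The arm is a flat steel bar 20 mm wide, 6 mm thick and 80 mm long; its underside clears a cam that is fully home by 3 mm, but not one that is not.
- keeper_pin (a point): Centre of the top of the keeper's upright round grip pin: black, 14 mm diameter, standing 24 mm above the arm, 45 mm from the hinge axis along the arm.
- bottle_tall: White plastic sample bottle with cap, 54 mm diameter, 98 mm tall, bystander. Origin: centre of its underside.
- bottle_small: Small white sample bottle with cap, 39 mm diameter, 75 mm tall, bystander. Origin: centre of its underside.
- vial: Small clear vial with white cap, 33 mm diameter, 58 mm tall, bystander. Origin: centre of its underside.
- cap: Loose white screw cap, 39 mm diameter, 16 mm tall, bystander. Origin: centre of its underside.
- reagent: Brown reagent bottle, 63 mm diameter, 164 mm tall, bystander. Origin: centre of its underside.
- petri: Flat round closed petri dish, 57 mm diameter, 15 mm tall, bystander. Origin: centre of its underside.

How it is judged:
By the outcome, as a careful person would: the job done as asked, in the order asked, and still so for the second after the job is handed in, with the robot touching nothing.
It also fails if it takes over 72 s, if anything falls off the work surface, if the arm or the gripper's body presses on something with over 40 N, if the wrist force passes 120 N, or if a joint passes its speed limit or range.

### The arm

A 6-joint arm with a two-finger parallel gripper is mounted at the origin on a cart in front of the work surface, level with it; the furniture and walls round the work are solid. World frame = base frame: x ahead of the robot, y to its left, z up, the work surface at z = 0. Lengths are in m, angles in rad, forces in N, time in s.
With the tool pointing down it reaches from about 0.375 to 0.975 m from the base axis. Payload 3.8 kg.
Tool frame: the origin (TCP) lies at the very end of the fingers, on their centre line; the grasp point (between the pads) lies bot.hold_point_z behind it (bot.hold_point_z is the distance from the TCP to the grasp point, in m); z points along the fingers, y is the line along which they close (so a half turn about z gives the same grasp; the last joint's range is limited). The gripper opens to 85 mm and grips with 20 to 120 N. Pads are 22 mm wide; open, the fingers measure 114 mm over their backs; the gripper's body (76 mm by 85 mm) begins 54 mm behind the grasp point. The pads swing forward as they close: fully open they stand 13 mm farther back than shut.
Start: joints at [-1.385, 0.264, 1.604, -0, 1.274, -0.037], TCP at [0.149, -0.658, 0.231] pointing down, gripper open.
Joint ranges: [-2.63, 2.63], [-0.94, 2.18], [0.31, 2.57], [-1.31, 4.45], [0, 2.66], [-2.55, 2.55]. Speed limits (rad/s): [2.57, 2.57, 3.14, 3.14, 3.14, 3.14].

### API

Orientations are given as a rotation vector (axis times angle).
In Python, from workcell import bot gives the robot as it stands.
- The arm moves only by the tool jog_arm, called after "Request:" as name(argument=value, ...), one argument or row to a line, values as JSON. Schema: {"type":"object","properties":{"ticks":{"type":"array","items":{"type":"array","prefixItems":[{"type":"array","items":{"type":"number"},"minItems":3,"maxItems":3},{"type":"number"}],"minItems":2,"maxItems":2},"minItems":1,"maxItems":5},"aperture":{"type":"number"},"clamp_n":{"type":"number"},"only":{"type":"string"},"quiet":{"type":"boolean"},"lines":{"type":"string"}},"required":["ticks"],"additionalProperties":false}. ticks is a list of rows, 1 to 5 of them, each written [[dx, dy, dz], turn]: dx, dy, dz in m, then a turn about the tool's z in rad; each row shifts and turns the commanded pose from where the row before left it, along the tool's axes as they then stand; what a row does not reach is not made up. A row lasts 1/8 s, in which the tool goes at most 0.0625 m and 0.188 rad, less where a joint would pass 70% of its speed; a pose out of reach is approached as far as the arm can. aperture is the opening from 0.0 (shut) to 1.0 (fully open), set as the call begins (left out keeps the last). The fingers move at their own pace and stop on an object; clamp_n is the grip in N (left out, the last holds). Time passes only in rows, so rows that do not move let the fingers close. The tool returns the time, the measured TCP pose, the force, the opening and the grip force at its end. only (a regular expression) keeps the lines of the reply that match it, lines (a string "A,B") keeps lines A to B, and quiet returns only ok. Input that does not fit is refused with a message, and nothing moves.
- bot.read_state(): the state, without advancing time (a new reading comes with each control period).
- bot.read_camera(name): name is "side" or "top"; returns the picture (480x640x3 uint8, red, green, blue); there is no depth.
- bot.camera_info(name): a dict with "intrinsics" (3x3 intrinsics, pixels), "extrinsics" (4x4, takes a point from camera to world coordinates). Camera axes: x right, y down, z forward; pixel columns grow to the right and rows downward; lengths in m; the calibration is good to about 2 mm. A picture is of the moment at which its call begins. camera_info takes no time and is no camera call.
- bot.finish_job(): hands the job in; it is judged then, once.
The state is a dict: "time": time; "q": joint angles; "joint_vel": joint speeds; "joint_torque": joint torques, N m; "tool_pos": TCP position; "tcp_rot": TCP orientation; "wrist_force": force on the tool from outside, world axes, zero at the start; "torque": the same for the moment, N m; "width": opening from 0.0 (shut) to 1.0 (fully open); "grip_force": force on a finger pad.
Only numpy, scipy, OpenCV 4.12 (cv2) and the standard library are available. Lean on these libraries where they do the work, as an engineer would, in place of code of your own. Each camera call takes 0.05 s, during which the arm holds its last target. There are 200 camera calls.

## Working session

There is one attempt and no reset: what is moved stays moved. The work goes in short steps, Python scripts to look and compute and a tool call to move; the robot and the scene stay as the last step left them, time stands still between calls to the robot, and variables do not carry over. Pictures are saved under pics/ and viewed, at most 10 in all, crops included, and the job is handed in when it is done.

```bash
ls; mkdir -p pics
```

Run:
```python
from workcell import bot
import cv2,numpy as np
np.set_printoptions(precision=4,suppress=True)
for n in("top","side"):
    cv2.imwrite(f"pics/{n}0.png",bot.read_camera(n)[:,:,::-1]); i=bot.camera_info(n); print(n,i["intrinsics"],i["extrinsics"])
print(bot.hold_point_z,bot.read_state())
```

```text
pics
workcell.py
top [[469.9399   0.     322.8467]
 [  0.     469.9399 247.3194]
 [  0.       0.       1.    ]] [[ 0.0257 -0.9989  0.0398  0.4883]
 [-0.9996 -0.026  -0.0071 -0.145 ]
 [ 0.0081 -0.0396 -0.9992  1.2046]
 [ 0.      0.      0.      1.    ]]
side [[607.8706   0.     318.1744]
 [  0.     607.8706 237.2436]
 [  0.       0.       1.    ]] [[ 0.6543 -0.636   0.4092  0.0653]
 [-0.7562 -0.5549  0.3467 -0.577 ]
 [ 0.0066 -0.5362 -0.844   1.1349]
 [ 0.      0.      0.      1.    ]]
0.0187 {'time': 0.1, 'q': array([-1.3849,  0.2647,  1.6053,  0.    ,  1.2737, -0.0369]), 'joint_vel': array([-0.0002, -0.0014, -0.003 , -0.0009,  0.0005,  0.0014]), 'joint_torque': array([  0.0005, -51.6707, -36.859 ,  -0.0001,   0.0062,  -0.    ]), 'tool_pos': array([ 0.149 , -0.6577,  0.2301]), 'tcp_rot': array([-3.1201, -0.349 ,  0.0002]), 'wrist_force': array([0.2833, 0.3575, 0.0389]), 'torque': array([0.026 , 0.0084, 0.0116]), 'grip_force': 0.0, 'width': 1.0005712823768973}
```

View pics/top0.png

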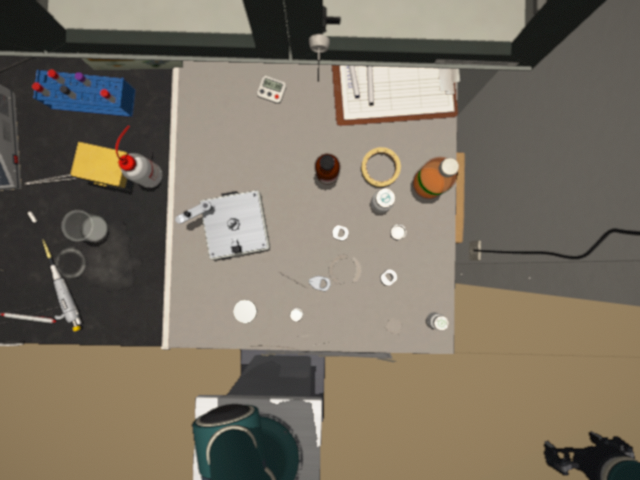

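View pics/side0.png

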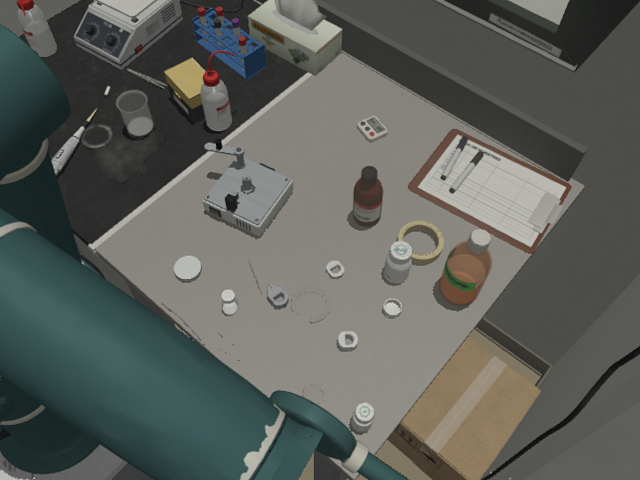

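The top view shows the drive unit at (235,225), keeper arm ending at about (182,217), roller bracket at (236,246), and cam at (319,284). It also shows spacers at (341,232) and (389,277), and the cap at (398,232). In the side view the spacers are at (335,269) and (347,341), the cam at (278,296), and the shaft at (247,185). I'll enlarge these next.

Run:
```python
import cv2,numpy as np
t=cv2.imread("pics/top0.png");s=cv2.imread("pics/side0.png")
def c(im,x,y,w,h,k): return cv2.resize(im[y:y+h,x:x+w],(w*k,h*k),interpolation=cv2.INTER_CUBIC)
# drive unit: top and side, 100x75 at x4
A=np.hstack([c(t,172,182,100,75,4),c(s,200,132,100,75,4)])
def sm(im,x,y): return c(im,x-16,y-18,33,37,8)
B=np.hstack([sm(t,319,284),sm(t,341,232),sm(t,389,277)])
C=np.hstack([sm(s,278,296),sm(s,335,269),sm(s,347,341)])
cv2.imwrite("pics/drive.png",A)
cv2.imwrite("pics/parts.png",np.vstack([B,C]))
```

```text
(no output)
```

View pics/drive.png

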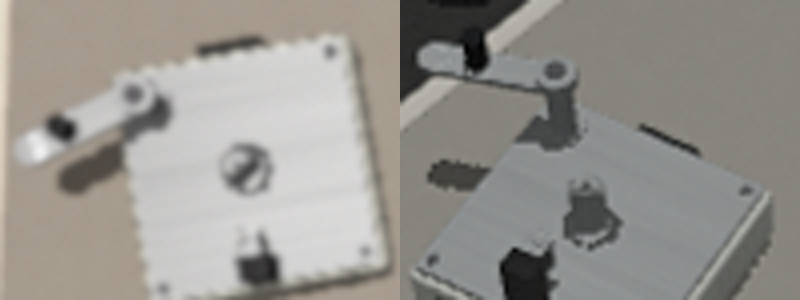

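View pics/parts.png

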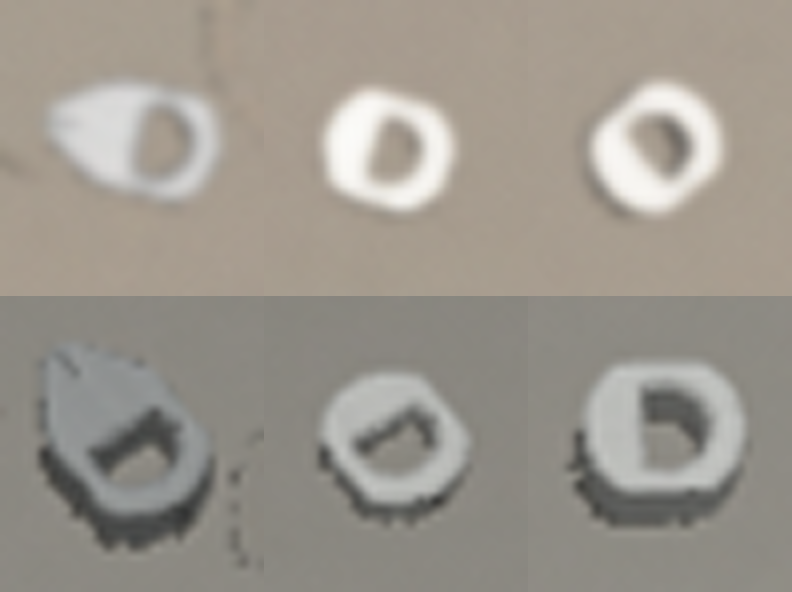

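The third part, at top (389,277) and side (347,341), is clearly taller, so it's the thick spacer with its bore flat facing left/down-left in the top view. The second is the thin spacer. In the top view the cam's nose points left. The shaft top is at about (233.5,224), and the streak on it suggests the flat faces lower right, toward the roller side.

Create h.py:
```python
from workcell import bot
import cv2,numpy as np
np.set_printoptions(precision=4,suppress=True)
I={n:bot.camera_info(n) for n in("top","side")}
def rays(n,p):
    p=np.atleast_2d(np.asarray(p,float)); K,E=I[n]["intrinsics"],I[n]["extrinsics"]
    d=np.c_[p,np.ones(len(p))]@np.linalg.inv(K).T@E[:3,:3].T
    return E[:3,3],d
def plane(n,p,z):
    o,d=rays(n,p); return o+d*((z-o[2])/d[:,2])[:,None]
def tri(a,b):   # top px, side px -> point, miss
    A=[];B=[]
    for n,p in(("top",a),("side",b)):
        o,d=rays(n,p); d=d[0]/np.linalg.norm(d[0]); M=np.eye(3)-np.outer(d,d); A.append(M);B.append(M@o)
    X=np.linalg.lstsq(np.vstack(A),np.hstack(B),rcond=None)[0]
    return X,[np.linalg.norm(M@X-b)*1e3 for M,b in zip(A,B)]
def proj(n,X):
    K,E=I[n]["intrinsics"],I[n]["extrinsics"]; c=(np.asarray(X)-E[:3,3])@E[:3,:3]; u=c@K.T
    return u[...,:2]/u[...,2:]
def conts(im,x,y,r,th,ch=0,k=8,inv=False):
    """contours (px coords) of the blob nearest the crop centre: outer, [holes]"""
    c=im[y-r:y+r,x-r:x+r,ch]; c=cv2.resize(c,None,fx=k,fy=k,interpolation=cv2.INTER_CUBIC)
    m=((c<th) if inv else (c>th)).astype(np.uint8)
    cs,hi=cv2.findContours(m,cv2.RETR_CCOMP,cv2.CHAIN_APPROX_NONE)
    outs=[i for i in range(len(cs)) if hi[0][i][3]<0]
    o=max(outs,key=lambda i:cv2.contourArea(cs[i]))
    f=lambda q:(q[:,0]+.5)/k-.5+[x-r,y-r]
    return f(cs[o]),[f(cs[i]) for i in range(len(cs)) if hi[0][i][3]==o and cv2.contourArea(cs[i])>k*k*4]
def cen(c):
    m=cv2.moments((c*100).astype(np.float32).reshape(-1,1,2)); return np.array([m['m10'],m['m01']])/m['m00']/100
```

Run:
```python
from h import *
t=cv2.imread("pics/top0.png");s=cv2.imread("pics/side0.png")
for nm,a,b in(("thick",(389,277),(347,341)),("thin",(341,232),(335,269)),("cam",(319,284),(278,296))):
    print(nm)
    for n,im,p in(("top",t,a),("side",s,b)):
        bg=np.median(im[p[1]-16:p[1]+16,p[0]-16:p[0]+16,0]); hi=np.percentile(im[p[1]-8:p[1]+8,p[0]-8:p[0]+8,0],85)
        o,h=conts(im,*p,16,(bg+hi)/2)
        print(n,bg,hi,"outer",cen(o),"holes",[cen(q) for q in h])
        for z in(.0,.01,.02) :
            P=plane(n,o,z)[:,:2]; r=cv2.minAreaRect((P*1e3).astype(np.float32)); 
            l=[z,cen(P[:,:]*1.)*1e3, r]
            if h:
                H=plane(n,h[0],z)[:,:2]*1e3; l+=["hole",cen(H),cv2.minAreaRect(H.astype(np.float32))]
            if z: print(*l)
```

```text
thick
top 144.0 233.75 outer [388.7743 276.9621] holes [array([389.3893, 276.4472])]
0.01 [ 464.8189 -322.8576] ((464.73101806640625, -323.0010681152344), (34.69140625, 40.32526779174805), 43.25600051879883) hole [ 466.1554 -324.391 ] ((466.66168212890625, -324.5000305175781), (23.060693740844727, 17.335643768310547), 46.37771224975586)
0.02 [ 465.0152 -321.3688] ((464.92803955078125, -321.5111083984375), (34.40099334716797, 39.98769760131836), 43.255828857421875) hole [ 466.3404 -322.8893] ((466.8424377441406, -322.99749755859375), (22.86766815185547, 17.190528869628906), 46.37739562988281)
side 132.0 186.0 outer [347.5985 338.7016] holes [array([348.6122, 338.7244])]
0.01 [ 468.8074 -314.7862] ((468.7872009277344, -314.9417419433594), (33.18617248535156, 38.9677619934082), 41.0293083190918) hole [ 470.0375 -316.3758] ((470.53839111328125, -317.1360168457031), (24.726442337036133, 19.353662490844727), 39.550048828125)
0.02 [ 465.2203 -317.117 ] ((465.2002868652344, -317.27117919921875), (32.891151428222656, 38.6213493347168), 41.029449462890625) hole [ 466.4395 -318.6925] ((466.9358
[... 1777 characters left out ...]
155.881 ] ((444.2649841308594, -154.94631958007812), (21.99139404296875, 24.852916717529297), 46.38028335571289)
side 129.0 148.0 outer [276.9801 294.3744] holes [array([278.9064, 296.7002])]
0.01 [ 448.8613 -142.1448] ((449.369384765625, -139.4335174560547), (53.86320114135742, 32.87230682373047), 78.3436050415039) hole [ 447.4789 -148.9686] ((447.7799072265625, -149.81619262695312), (21.555356979370117, 26.594802856445312), 82.76824188232422)
0.02 [ 445.4515 -146.0104] ((445.9550476074219, -143.32321166992188), (53.38436508178711, 32.580078125), 78.34356689453125) hole [ 444.0813 -152.7735] ((444.3796691894531, -153.6135711669922), (21.36373519897461, 26.35837745666504), 82.76830291748047)
```

Run:
```python
from h import *
t=cv2.imread("pics/top0.png");s=cv2.imread("pics/side0.png")
print(s[170:176,225:232,0],t[205,240:280,0],t[182:200,250,0])
st=cv2.getStructuringElement(cv2.MORPH_ELLIPSE,(17,17)); 
for n,im,c,th in(("top",t,(235,225),185),("side",s,(248,185),148)):
    m=(im[:,:,0]>th).astype(np.uint8)*255; w=np.zeros_like(m); w[c[1]-55:c[1]+55,c[0]-60:c[0]+60]=1; m*=w
    m=cv2.morphologyEx(m,cv2.MORPH_CLOSE,np.ones((25,25))); m=cv2.morphologyEx(m,cv2.MORPH_OPEN,st)
    o=max(cv2.findContours(m,cv2.RETR_EXTERNAL,cv2.CHAIN_APPROX_NONE)[0],key=cv2.contourArea)[:,0].astype(float)
    P=plane(n,o,.05)[:,:2]*1e3; print(n,cen(o),cv2.minAreaRect(P.astype(np.float32)),cen(P))
def c(im,x,y,w,h,k): return cv2.resize(im[y:y+h,x:x+w],(w*k,h*k),interpolation=cv2.INTER_CUBIC)
cv2.imwrite("pics/shaft.png",np.hstack([c(t,221,208,28,42,13),c(s,222,168,33,42,13)]))
```

```text
[[126 137 143 143 142 142 142]
 [133 149 143 142 143 143 143]
 [147 144 144 143 142 141 142]
 [141 141 143 144 144 144 142]
 [140 139 139 141 143 144 146]
 [139 139 138 138 140 141 142]] [206 206 207 207 207 208 209 208 209 210 210 210 211 210 211 211 212 213
 206 188 168 139 113 122 139 143 143 144 143 143 143 142 142 140 142 142
 141 141 141 142] [141 141 141 142 140 141 141 139 139 152 182 206 212 211 211 210 208 208]
top [231.7406 223.362 ] ((583.474609375, 80.58708190917969), (141.1883087158203, 168.02915954589844), 11.926651954650879) [587.5406  72.35  ]
side [231.3601 180.7545] ((574.4171142578125, 115.26112365722656), (263.94317626953125, 120.359375), 62.75328826904297) [580.03   119.5123]
```

View pics/shaft.png

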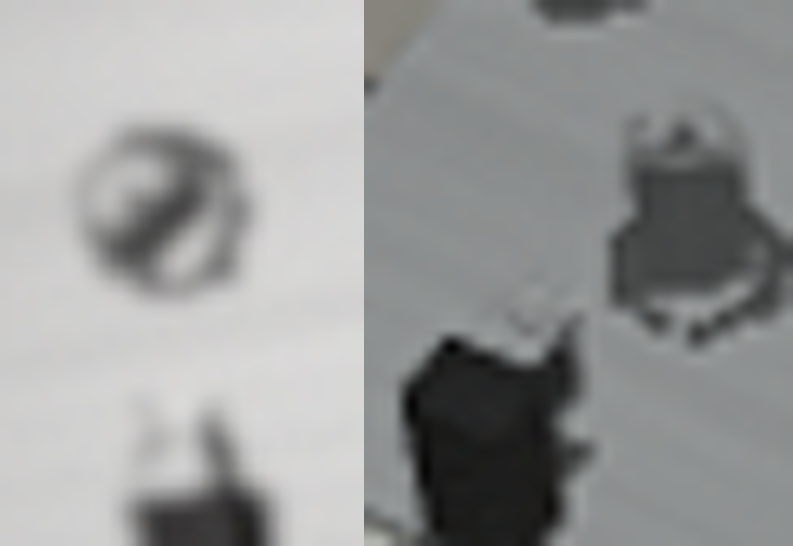

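The crop shows the shaft's base ring centred near (165,212) of the crop, and its top shifted left by height. The flat's dark edge runs from about (125,250) to (195,175), so the flat faces lower right. Next I'll fit the deck edges and triangulate the drive.

Run:
```python
from h import *
from scipy.ndimage import map_coordinates
t=cv2.imread("pics/top0.png");s=cv2.imread("pics/side0.png")
def edge(im,p,q,half=6,n=40,ch=0,trim=.12):
    """fit line to strongest bright->dark edge near segment p-q, outward normal to the right-hand of p->q in image"""
    p,q=map(np.float64,(p,q)); d=(q-p)/np.linalg.norm(q-p); nn=np.array([d[1],-d[0]]); pts=[]
    sl=np.arange(-half,half+.1,.25)
    for f in np.linspace(trim,1-trim,n):
        c=p+(q-p)*f; xy=c+sl[:,None]*nn; v=map_coordinates(cv2.GaussianBlur(im[:,:,ch],(3,3),0).astype(float),[xy[:,1],xy[:,0]],order=1)
        g=np.gradient(v); pts.append(xy[np.argmin(g)])
    pts=np.array(pts,np.float32); l=cv2.fitLine(pts,cv2.DIST_HUBER,0,.01,.01).ravel()
    return l
def inter(a,b):
    return a[2:]+a[:2]*np.linalg.solve(np.c_[a[:2],-b[:2]],b[2:]-a[2:])[0]
R={}
for n,im,cs in(("top",t,[(258.5,191.5),(268.3,248.5),(209,257),(202,201)]),("side",s,[(293,182.5),(263,225),(204,200),(242,156)])):
    # corners clockwise; order so outward normal right: UR->LR etc.
    L=[edge(im,cs[i],cs[(i+1)%4],half=4) for i in range(4)]
    C=[inter(L[i-1],L[i]) for i in range(4)]; R[n]=C
    W=plane(n,C,.05)*1e3; print(n,np.array(C).round(1).tolist()); print(W[:,:2].round(1).tolist(),"ctr",W.mean(0),"sides",[np.linalg.norm(W[i]-W[i-1]).round(1) for i in range(4)],"ang",[np.degrees(np.arctan2(*(W[(i+1)%4]-W[i])[1::-1])).round(1) for i in range(4)])
```

```text
top [[257.3999938964844, 189.8000030517578], [268.20001220703125, 248.3000030517578], [208.89999389648438, 259.1000061035156], [201.3000030517578, 200.0]]
[[672.1, 11.8], [528.4, -19.1], [498.1, 125.5], [643.1, 149.2]] ctr [585.4107  66.8731  50.    ] sides [np.float64(140.4), np.float64(147.0), np.float64(147.6), np.float64(147.0)] ang [np.float64(-167.9), np.float64(101.8), np.float64(9.3), np.float64(-78.1)]
side [[293.3999938964844, 179.60000610351562], [258.6000061035156, 227.89999389648438], [200.1999969482422, 200.60000610351562], [238.6999969482422, 155.1999969482422]]
[[670.7, 11.0], [525.5, -20.1], [492.9, 126.1], [640.4, 153.9]] ctr [582.4049  67.7329  50.    ] sides [np.float64(146.1), np.float64(148.5), np.float64(149.8), np.float64(150.1)] ang [np.float64(-167.9), np.float64(102.6), np.float64(10.6), np.float64(-78.0)]
```

Run:
```python
from h import *
print("shaft top",plane("top",(230.8,222.1),.086)*1e3,plane("side",(246.3,178.3),.086)*1e3,tri((230.8,222.1),(246.3,178.3)))
print("ring",plane("top",(233.3,223.8),.05)*1e3)
print("pivot",plane("top",(205.1,205.1),.097)*1e3,plane("side",(238.6,149.1),.097)*1e3)
print("pin",plane("top",(186.6,212.8),.121)*1e3,plane("side",(218.4,140.4),.121)*1e3,tri((186.6,212.8),(218.4,140.4)))
f=plane("top",[(230.1,226.7),(235.5,221)],.086)[:,:2]; d=f[1]-f[0]; print("flat edge ang",np.degrees(np.arctan2(d[1],d[0])))
for a,b in(((388.77,276.96),(347.6,338.7)),((319.96,282.7),(276.98,294.37))): print(tri(a,b))
u=np.radians(12); print(np.array([584,68])+[49.5*(np.cos(u)-np.sin(u)),49.5*(np.cos(u)+np.sin(u))])
from scipy.spatial.transform import Rotation as Rr
print(Rr.from_rotvec(bot.read_state()["tcp_rot"]).as_matrix())
```

Request:
jog_arm(
  ticks=[
    [[0.0478,-0.0326,0],0],
    [[0.0478,-0.0326,0],0],
    [[0.0478,-0.0326,0],0],
    [[0.0478,-0.0326,0],0],
    [[0.0478,-0.0326,0],0],
  ],
  aperture=1.0,
)

```text
time: 0.72
tool_pos: [0.347, -0.4448, 0.2308]
tcp_rot: [-3.122, -0.349, 0.0]
wrist_force: [0.6, -0.2, 0.1]
width: 1.0
grip_force: 0.0
```

Request:
jog_arm(
  ticks=[
    [[0.0478,-0.0326,0],0],
    [[0.0478,-0.0326,0],0],
    [[0.0479,-0.0322,0],0],
    [[0,0,0.02],0.175],
    [[0,0,0.02],0.175],
  ],
)

```text
time: 1.35
tool_pos: [0.4654, -0.3187, 0.1907]
tcp_rot: [3.135, -0.205, -0.0]
wrist_force: [-1.1, -0.1, 0.5]
width: 1.001
grip_force: 0.0
```

Request:
jog_arm(
  ticks=[
    [[0,0,0.02],0.175],
    [[0,0,0.02],0.175],
    [[0,0,0.02],0.175],
    [[0,0,0],0.17],
    [[0,0,0],0],
  ],
)

```text
time: 1.98
tool_pos: [0.4642, -0.3195, 0.1305]
tcp_rot: [-2.881, 1.253, 0.002]
wrist_force: [-0.5, -0.8, 0.4]
width: 1.003
grip_force: 0.0
```

Add to h.py:
```python
from scipy.spatial.transform import Rotation as Rr
def shot(k):
    r=[]
    for n in("top","side"):
        im=bot.read_camera(n)[:,:,::-1].copy(); cv2.imwrite(f"pics/{n}{k}.png",im); r.append(im)
    return r
def state():
    s=bot.read_state(); M=Rr.from_rotvec(s["tcp_rot"]).as_matrix()
    print("t %.2f"%s["time"],"pos",s["tool_pos"]*1e3,"psi_y",np.degrees(np.arctan2(M[1,1],M[0,1])).round(2),"z",M[:,2],"F",s["wrist_force"],"T",s["torque"],"w",round(s["width"],3),"g",s["grip_force"],"q6",s["q"][5].round(2)); return s,M
def togo(x,y,z=None,psi=None):
    s,M=state(); p=s["tool_pos"]; d=np.array([x,y,p[2]*1e3 if z is None else z])/1e3-p; print("tool delta mm",M.T@d*1e3)
    if psi is not None: print("turn",np.round(-((psi-np.degrees(np.arctan2(M[1,1],M[0,1]))+180)%360-180)*np.pi/180,4))
def crop(im,x,y,w,h,k): return cv2.resize(im[y:y+h,x:x+w],(w*k,h*k),interpolation=cv2.INTER_CUBIC)
```

Run:
```python
from h import *
t,s=shot(1); st,M=state()
for n in("top","side"): print(proj(n,st["tool_pos"]))
p=st["tool_pos"]; a=[int(v) for v in proj("top",p)]; b=[int(v) for v in proj("side",p)]
cv2.imwrite("pics/hover.png",np.hstack([crop(t,a[0]-40,a[1]-50,80,100,5),crop(s,b[0]-40,b[1]-50,80,100,5)]))
print(a,b)
```

```text
t 2.08 pos [ 464.6973 -319.8719  131.318 ] psi_y -136.94 z [ 0.0001 -0.0001 -1.    ] F [0.1546 0.1104 0.3285] T [-0.0089  0.0149  0.0169] w 1.002 g 0.0 q6 1.74
[395.3496 278.2236]
[351.509  315.4386]
[395, 278] [351, 315]
```

View pics/hover.png

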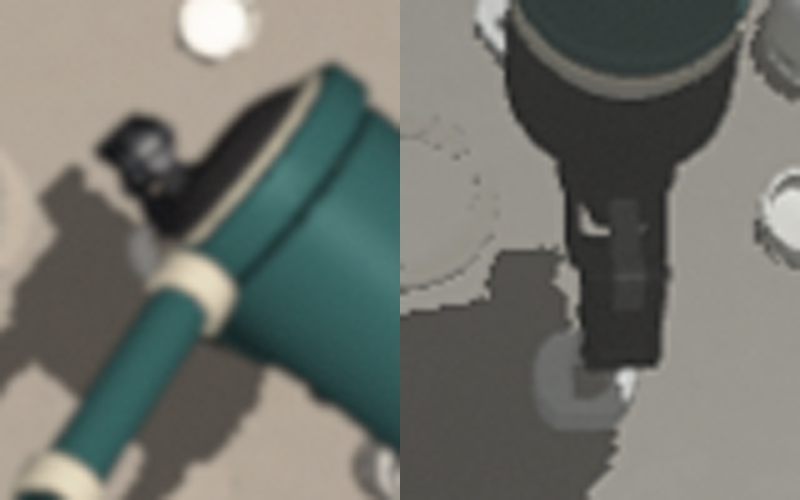

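The hover view shows the gripper over the thick spacer. In the side picture the near finger's bottom end is at crop (622,366), which is about (355,338), and the spacer is partly hidden below it.

Run:
```python
from h import *
p=np.array([.4647,-.3199,.1313]); u=np.array([.7306,.6828,0]); v=np.array([-.6828,.7306,0])
for o in(.0425,.057):
    for w in(-.011,.011): print(o,w,proj("side",p-u*o+v*w+[0,0,.013]))
```

```text
0.0425 -0.011 [359.8125 334.19  ]
0.0425 0.011 [347.2945 334.6045]
0.057 -0.011 [360.4375 341.9265]
0.057 0.011 [347.8279 342.3483]
```

Request:
jog_arm(
  ticks=[
    [[0,0,0.04],0],
    [[0,0,0.035],0],
    [[0,0,0.025],0],
    [[0,0,0.015],0],
    [[0,0,0],0],
  ],
)

```text
time: 2.7
tool_pos: [0.4641, -0.3194, 0.0155]
tcp_rot: [-2.88, 1.254, 0.003]
wrist_force: [-0.1, -0.2, -1.0]
width: 0.996
grip_force: 0.0
```

Run:
```python
from h import *
t,s=shot(2); st,M=state()
cv2.imwrite("pics/low.png",np.hstack([crop(s,310,290,80,75,10)]))
```

```text
t 2.80 pos [ 465.4143 -320.4081   17.2528] psi_y -137.07 z [ 0.0013 -0.001  -1.    ] F [-0.1895 -0.7719  0.2352] T [0.0035 0.0125 0.0106] w 0.999 g 0.0 q6 1.75
```

View pics/low.png

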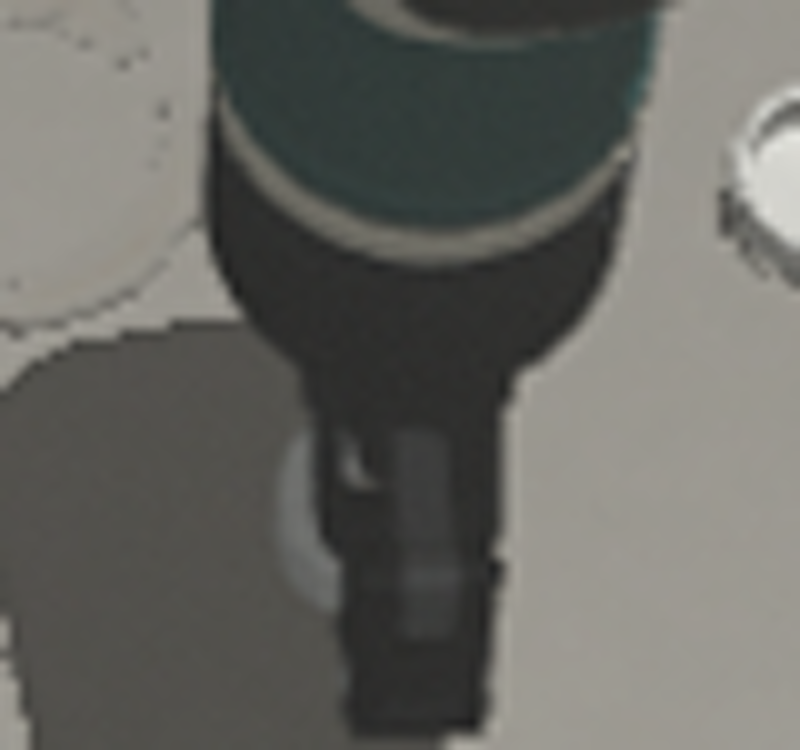

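The side crop shows the finger tip spanning x 350 to 485 (about px 351 at centre). The spacer's left edge is at 275, so the fingers sit toward +tool x of the spacer.

Run:
```python
from h import *
p=np.array([.4654,-.3204,.0173]); a=np.radians(43); u=np.array([np.cos(a),np.sin(a),0]); v=np.array([np.sin(a),-np.cos(a),0])
for o in(.0425,.0497,.057): print(o,proj("side",p-u*o+[0,0,.013]),proj("side",p-u*o+v*.011+[0,0,.013]))
q=np.array([p[0],p[1],.02]); print("tcp at z20",proj("side",q),"per mm",proj("side",q+v*.001)-proj("side",q))
```

```text
0.0425 [350.6447 358.2308] [356.3847 358.0409]
0.0497 [350.8936 361.8211] [356.6526 361.6297]
0.057 [351.1477 365.4857] [356.9261 365.2928]
tcp at z20 [348.9482 339.5968] per mm [ 0.5082 -0.0164]
```

Request:
jog_arm(
  ticks=[
    [[-0.0034,0,0.008],0],
    [[0,0,0.006],0],
    [[0,0,0],0],
  ],
)

```text
time: 3.18
tool_pos: [0.4619, -0.317, 0.0018]
tcp_rot: [-2.88, 1.255, 0.002]
wrist_force: [0.9, 0.7, -0.4]
width: 0.999
grip_force: 0.0
```

Request:
jog_arm(
  ticks=[
    [[0,0,0],0],
    [[0,0,0],0],
    [[0,0,0],0],
    [[0,0,0],0],
    [[0,0,0],0],
  ],
  aperture=0.0,
  clamp_n=60,
)

```text
time: 3.8
tool_pos: [0.4628, -0.3177, 0.0028]
tcp_rot: [2.88, -1.255, 0.002]
wrist_force: [0.0, -0.7, 2.7]
width: 0.382
grip_force: 60.1
```

```bash
python3 - <<'E'
from h import *
t,s=shot(3); st,M=state()
cv2.imwrite("pics/grip.png",crop(s,310,290,80,75,10))
E
```

```text
t 3.90 pos [ 462.8376 -317.7025    2.7847] psi_y -137.11 z [ 0.0009 -0.0007 -1.    ] F [0.5918 0.2292 4.4285] T [-0.0181 -0.0196 -0.0523] w 0.384 g 60.14971880475059 q6 1.75
```

Request:
jog_arm(
  ticks=[
    [[0,0,-0.04],0],
    [[0,0,-0.05],0],
    [[0,0,-0.05],0],
    [[-0.0289,-0.0506,0],0],
    [[-0.0289,-0.0506,0],0],
  ],
)

```text
time: 4.53
tool_pos: [0.4974, -0.2056, 0.143]
tcp_rot: [-2.878, 1.259, -0.002]
wrist_force: [1.0, -0.2, -1.2]
width: 0.384
grip_force: 59.8
```

Request:
jog_arm(
  ticks=[
    [[-0.0289,-0.0506,0],0],
    [[-0.0289,-0.0506,0],0],
    [[-0.0289,-0.0506,0],0],
    [[-0.0289,-0.0506,0],0],
    [[-0.029,-0.0504,0],0],
  ],
)

```text
time: 5.15
tool_pos: [0.5836, 0.0737, 0.1415]
tcp_rot: [2.879, -1.255, -0.002]
wrist_force: [0.8, -0.6, -1.5]
width: 0.381
grip_force: 59.8
```

Request:
jog_arm(
  ticks=[
    [[0,0,0],-0.185],
    [[0,0,0],-0.185],
    [[0,0,0],-0.185],
    [[0,0,0],-0.185],
    [[0,0,0],-0.185],
  ],
)

```text
time: 5.78
tool_pos: [0.5831, 0.0719, 0.1413]
tcp_rot: [3.137, 0.171, -0.003]
wrist_force: [-0.5, -0.2, -1.2]
width: 0.377
grip_force: 59.9
```

Request:
jog_arm(
  ticks=[
    [[0,0,0],-0.185],
    [[0,0,0],-0.185],
    [[0,0,0],-0.185],
    [[0,0,0],-0.185],
    [[0,0,0],0],
  ],
)

```text
time: 6.4
tool_pos: [0.5832, 0.0718, 0.1415]
tcp_rot: [-2.868, -1.282, 0.002]
wrist_force: [-0.5, -0.3, 0.2]
width: 0.378
grip_force: 59.9
```

Run:
```python
from h import *
t,s=shot(4); togo(584.3,71.3,130,-41.6)
cv2.imwrite("pics/over.png",np.hstack([crop(t,195,185,80,75,5),crop(s,215,125,80,75,5)]))
```

```text
t 6.50 pos [583.4566  71.86   141.7325] psi_y -41.9 z [-0.0011 -0.0001 -1.    ] F [-0.3494  0.474  -1.0381] T [-0.0358 -0.0205  0.0007] w 0.38 g 59.89418606943218 q6 0.81
tool delta mm [ 0.1555  1.0108 11.7316]
turn -0.0053
```

View pics/over.png

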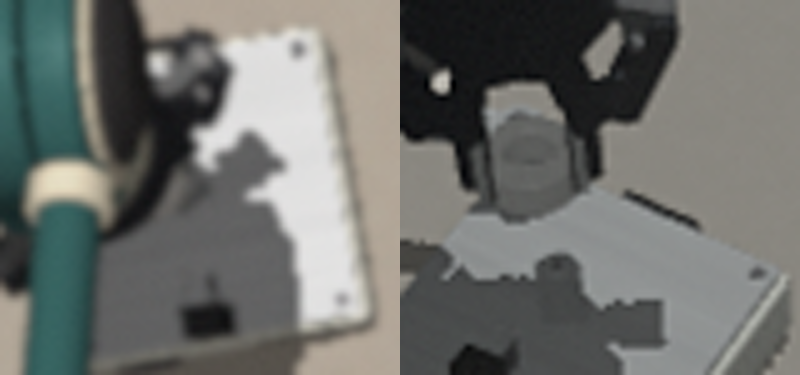

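The side picture shows the spacer between the fingers at crop x 490 to 580, with its bottom at about y 218, and the shaft top below right at (558,265). I'll compare the lateral pixel positions.

Run:
```python
from h import *
p=np.array([.4637,-.3177,.02]); 
P=np.array([.58346,.07186,.15]); v=np.array([.683,-.731,0])
for z in(.14,.15,.16): P[2]=z; print(z,proj("side",P))
for sft in([.5835,.0719,.086],[.5843,.0713,.086],[.5855,.0705,.086]): print(proj("side",sft),proj("top",sft),proj("side",[*sft[:2],.05]))
s=cv2.imread("pics/side4.png"); t0=cv2.imread("pics/side0.png")
for y in(152,156,160,164): print(y,s[y,226:260,0])
for y in(178,180,182,186,190): print(y,t0[y,234:260,0])
```

```text
0.14 [242.8574 162.9118]
0.15 [242.3876 159.8469]
0.16 [241.9114 156.741 ]
[245.2907 178.7656] [229.0862 223.6061] [246.8219 188.7544]
[245.7465 178.69  ] [229.3495 223.2781] [247.2673 188.6797]
[246.397  178.5527] [229.7024 222.785 ] [247.903  188.5439]
152 [ 25  24  24  25  22  21  58  97  98  98  99  95  93  92  89  91  91  93
  96  98 100  90  62  61  51  42  24  24  50 100 131 128 129 129]
156 [ 48  19  32  60  79  64  33  75  97  88  83  85  88  89  88  87  89  90
  91  91  93  98  86  48  79  71  46  27  27  84 133 129 128 128]
160 [117  25  20  40  69  75  57  61 100  97  97  96  96  95  99  96  96  96
  96  98  96  93  82  54  59  78  66  45  66 103 132 128 128 129]
164 [128 131 133 132 115  75  68  46  69  90  89  90  90  91  89  89  89  90
  89  89  87  86  87 100 130 150 149 147 147 145 146 145 136 111]
178 [139 140 141 142 144 145 146 139 122 130 135 110  74 100 138 132 123 135
 147 145 146 145 146 145 145 144]
180 [140 140 139 139 140 140 142 134 100  90  93 102 106  97  86  85  93 121
 148 145 146 145 145 146 145 146]
182 [143 144 141 141 140 140 142 135  99  65  68  67  72  70  70  70  65 103
 148 145 145 145 145 146 145 146]
186 [144 144 144 145 145 146 130  69  72  70  70  70  70  72  70  69  70  75
  81  71  97 139 146 145 145 144]
190 [146 151 141 140 149 147 132  68  72  82  95  97 103 102 102 120 147 124
  71  72 105 146 144 142 141 142]
```

Request:
jog_arm(
  ticks=[
    [[-0.0026,0.0044,0],0],
    [[0,0,0.025],0],
    [[0,0,0.019],0],
    [[0,0,0],0],
  ],
)

```text
time: 7.0
tool_pos: [0.5834, 0.0667, 0.0958]
tcp_rot: [-2.866, -1.283, 0.007]
wrist_force: [-0.3, 0.2, -1.5]
width: 0.379
grip_force: 59.9
```

Run:
```python
from h import *
t,s=shot(5); state()
cv2.imwrite("pics/over2.png",np.hstack([crop(t,205,195,55,65,7),crop(s,220,140,55,65,7)]))
```

```text
t 7.10 pos [585.4242  66.9471  98.1244] psi_y -41.73 z [-0.0006 -0.     -1.    ] F [ 0.1347  0.0449 -0.8298] T [ 0.0047 -0.0401 -0.0026] w 0.383 g 59.89849081583088 q6 0.8
```

View pics/over2.png

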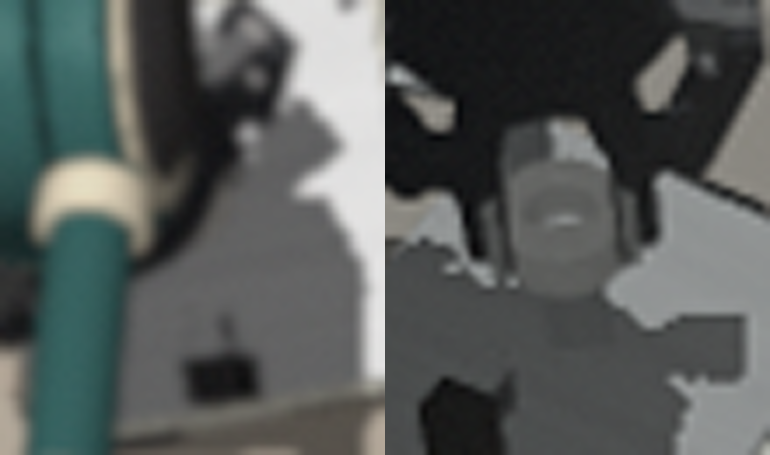

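The shaft is visible through the bore (bright sliver at 563,218) and below the spacer (centre x≈582, against 578 expected), so lateral alignment is good. I'll lower it while watching the force.

Request:
jog_arm(
  ticks=[
    [[0,0,0.006],0],
    [[0,0,0.003],0],
    [[0,0,0.003],0],
  ],
)

```text
time: 7.48
tool_pos: [0.5856, 0.0669, 0.0866]
tcp_rot: [2.866, 1.285, 0.0]
wrist_force: [-3.2, -2.5, 5.9]
width: 0.381
grip_force: 60.6
```

Request:
jog_arm(
  ticks=[
    [[0,0,0.003],0],
    [[0,0,0],0],
  ],
)

```text
time: 7.72
tool_pos: [0.5847, 0.0658, 0.0835]
tcp_rot: [2.865, 1.285, -0.004]
wrist_force: [-2.9, -3.5, 3.1]
width: 0.384
grip_force: 60.2
```

Run:
```python
from h import *
state()
```

```text
t 7.72 pos [584.6724  65.7961  83.4547] psi_y -41.68 z [-0.0018 -0.0022 -1.    ] F [-2.8838 -3.4521  3.0552] T [-0.6906  0.503  -0.0424] w 0.384 g 60.1746201547212 q6 0.8
```

Request:
jog_arm(
  ticks=[
    [[-0.001,0,0.003],0],
    [[0,0,0.005],0],
    [[0,0,0],0],
  ],
)

```text
time: 8.1
tool_pos: [0.5838, 0.0658, 0.0741]
tcp_rot: [-2.866, -1.285, 0.004]
wrist_force: [-2.3, -3.5, -1.8]
width: 0.382
grip_force: 59.8
```

Request:
jog_arm(
  ticks=[
    [[0,0,0.005],0],
    [[0,0,0.005],0],
    [[0,0,0],0],
  ],
)

```text
time: 8.48
tool_pos: [0.5838, 0.0658, 0.0643]
tcp_rot: [-2.866, -1.285, 0.004]
wrist_force: [-3.6, -5.1, -1.4]
width: 0.379
grip_force: 59.8
```

```bash
python3 - <<'E'
from h import *
state()
E
```

```text
t 8.47 pos [583.7649  65.7965  64.2733] psi_y -41.71 z [-0.0024 -0.0008 -1.    ] F [-3.6314 -5.0752 -1.3976] T [-0.7751  0.5242 -0.0703] w 0.379 g 59.845821604540106 q6 0.8
```

Request:
jog_arm(
  ticks=[
    [[-0.001,0,0.004],0],
    [[0,0,0.004],0],
    [[0,0,0.002],0],
    [[0,0,0],0],
  ],
)

```text
time: 8.98
tool_pos: [0.5839, 0.0656, 0.0548]
tcp_rot: [-2.867, -1.285, 0.001]
wrist_force: [-2.1, -2.3, -0.7]
width: 0.382
grip_force: 59.8
```

Request:
jog_arm(
  ticks=[
    [[0,0,0.002],0],
    [[0,0,0.001],0],
    [[0,0,0],0],
  ],
)

```text
time: 9.35
tool_pos: [0.5841, 0.0655, 0.0528]
tcp_rot: [-2.867, -1.285, 0.0]
wrist_force: [-4.5, -3.2, 4.3]
width: 0.378
grip_force: 60.6
```

```bash
python3 - <<'E'
from h import *
state()
E
```

```text
t 9.35 pos [584.0556  65.4953  52.7918] psi_y -41.71 z [-0.0003 -0.0001 -1.    ] F [-4.5348 -3.2484  4.2994] T [-0.4877  0.7585 -0.0935] w 0.378 g 60.561093472642824 q6 0.8
```

Request:
jog_arm(
  ticks=[
    [[0,0,0.0015],0],
    [[0,0,0],0],
  ],
)

```text
time: 9.6
tool_pos: [0.5841, 0.0655, 0.0527]
tcp_rot: [-2.867, -1.285, 0.001]
wrist_force: [-9.4, -3.1, 13.2]
width: 0.375
grip_force: 61.6
```

Request:
jog_arm(
  ticks=[
    [[0,0,0],0],
    [[0,0,0],0],
    [[0,0,0],0],
  ],
  aperture=0.7,
)

```text
time: 9.98
tool_pos: [0.5847, 0.0659, 0.0508]
tcp_rot: [-2.867, -1.285, -0.002]
wrist_force: [-0.8, 0.8, -0.1]
width: 0.702
grip_force: 0.0
```

Request:
jog_arm(
  ticks=[
    [[0,0,-0.03],0],
    [[0,0,-0.05],0],
    [[0,0,-0.05],0],
    [[0,0,0],0],
  ],
  aperture=1.0,
)

```text
time: 10.48
tool_pos: [0.5883, 0.066, 0.1867]
tcp_rot: [2.863, 1.284, 0.017]
wrist_force: [0.7, -0.8, -0.3]
width: 0.999
grip_force: 0.0
```

Run:
```python
from h import *
togo(445.8,-147.5,140,-11.3)
```

```text
t 10.47 pos [588.3484  66.0197 186.7009] psi_y -41.71 z [ 0.0112  0.0011 -0.9999] F [ 0.7494 -0.7755 -0.3282] T [0.0251 0.0256 0.0244] w 0.999 g 0.0 q6 0.8
tool delta mm [-254.6221   35.2923   44.8745]
turn -0.5308
```

Request:
jog_arm(
  ticks=[
    [[-0.0517,0.0076,0],0],
    [[-0.0517,0.0076,0],0],
    [[-0.0517,0.0076,0],0],
    [[-0.0517,0.0076,0],0],
    [[-0.0517,0.0076,0],0],
  ],
)

```text
time: 11.1
tool_pos: [0.4391, -0.1536, 0.1796]
tcp_rot: [-2.866, -1.285, 0.001]
wrist_force: [0.6, -0.1, 0.4]
width: 1.001
grip_force: 0.0
```

Request:
jog_arm(
  ticks=[
    [[0,0,0.03],-0.177],
    [[0,0,0.03],-0.177],
    [[0,0,0.03],-0.177],
    [[0,0,0],0],
    [[0,0,0],0],
  ],
)

```text
time: 11.72
tool_pos: [0.4408, -0.1528, 0.0911]
tcp_rot: [2.432, 1.989, 0.0]
wrist_force: [0.0, 0.0, 0.7]
width: 0.999
grip_force: 0.0
```

Run:
```python
from h import *
t,s=shot(6); togo(444.9,-152.5,2,-11.3)
t0=cv2.imread("pics/side0.png")
cv2.imwrite("pics/cam1.png",np.hstack([crop(s,250,250,60,75,7),crop(s,222,158,50,75,7)]))
```

```text
t 11.82 pos [ 441.7538 -153.0987   92.1305] psi_y -11.38 z [ 0.0024 -0.0009 -1.    ] F [-0.5488 -0.6203 -0.4958] T [-0.0223  0.0176  0.0395] w 0.999 g 0.0 q6 -0.19
tool delta mm [ 1.2464  2.7422 90.1371]
turn -0.0014
```

View pics/cam1.png

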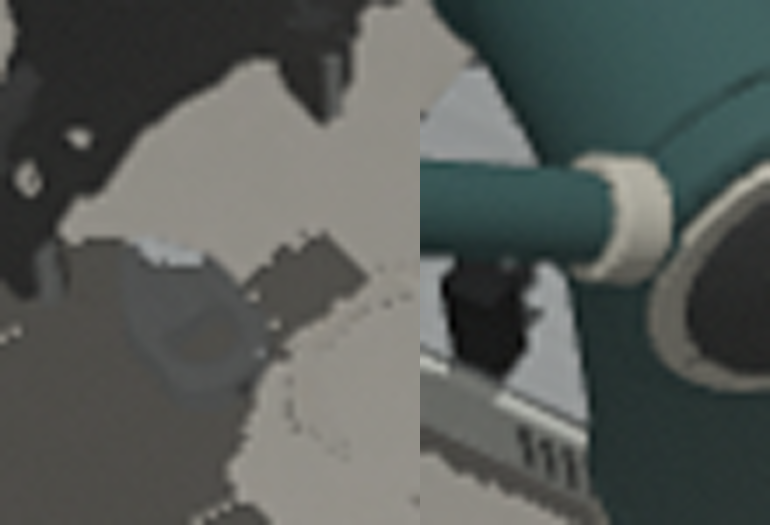

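The crop shows both finger tips, at (40,298) and (322,125), straddling the cam, whose bore is near (205,330). That was my last allowed picture, so from here I'll work from numbers only.

Run:
```python
from h import *
p=np.array([.44175,-.1531,.092]); a=np.radians(-11.38); y=np.array([np.cos(a),np.sin(a),0]); x=np.array([-np.sin(a),np.cos(a),0])
for o in(-.0425,-.057,.0425,.057):
  print(o,[proj("side",p+y*o+x*w+[0,0,.013]) for w in(-.011,.011)])
q=np.array([.4449,-.1525,.018]); print(proj("side",q),proj("side",q-x*.00213), "per mm y,x",proj("side",q+y*.001)-proj("side",q),proj("side",q+x*.001)-proj("side",q))
```

```text
-0.0425 [array([261.2289, 293.6379]), array([254.6287, 285.4749])]
-0.057 [array([254.912 , 297.8264]), array([248.3348, 289.5958])]
0.0425 [array([297.2199, 269.7735]), array([290.4965, 261.9904])]
0.057 [array([303.188 , 265.8163]), array([296.4455, 258.0953])]
[279.1357 296.7686] [279.7447 297.5081] per mm y,x [ 0.3963 -0.2668] [-0.2856 -0.3468]
```

Request:
jog_arm(
  ticks=[
    [[0.0012,0.0027,0.035],0],
    [[0,0,0.03],0],
    [[0,0,0.018],0],
    [[0,0,0.007],0],
    [[0,0,0],0],
  ],
)

```text
time: 12.45
tool_pos: [0.444, -0.1523, 0.0014]
tcp_rot: [2.429, 1.991, 0.001]
wrist_force: [0.3, 0.1, 0.3]
width: 1.005
grip_force: 0.0
```

Request:
jog_arm(
  ticks=[
    [[0,0,0],0],
    [[0,0,0],0],
    [[0,0,0],0],
    [[0,0,0],0],
    [[0,0,0],0],
  ],
  aperture=0.0,
  clamp_n=60,
)

```text
time: 13.08
tool_pos: [0.4443, -0.1524, 0.0017]
tcp_rot: [2.428, 1.991, 0.001]
wrist_force: [-1.1, 0.6, 6.3]
width: 0.38
grip_force: 60.4
```

Run:
```python
from h import *
state()
```

```text
t 13.07 pos [ 444.3132 -152.4435    1.7147] psi_y -11.29 z [ 0.0016 -0.0006 -1.    ] F [-1.0705  0.619   6.3396] T [ 0.043   0.1483 -0.0229] w 0.38 g 60.36989617326071 q6 -0.19
```

Request:
jog_arm(
  ticks=[
    [[0,0,-0.04],0],
    [[0,0,-0.05],0],
    [[0,0,-0.05],0],
    [[0.0487,0.0191,0],0],
    [[0.0487,0.0191,0],0],
  ],
)

```text
time: 13.7
tool_pos: [0.5008, -0.0637, 0.1419]
tcp_rot: [2.43, 1.988, 0.002]
wrist_force: [0.5, -1.0, -2.3]
width: 0.383
grip_force: 60.1
```

Request:
jog_arm(
  ticks=[
    [[0.0487,0.0191,0],0],
    [[0.0487,0.0191,0],0],
    [[0.0487,0.0191,0],0],
    [[0,0,0],-0.1865],
    [[0,0,0],-0.1865],
  ],
)

```text
time: 14.32
tool_pos: [0.5843, 0.069, 0.1398]
tcp_rot: [-2.007, -2.415, 0.002]
wrist_force: [0.3, -0.3, -0.7]
width: 0.379
grip_force: 60.2
```

Request:
jog_arm(
  ticks=[
    [[0,0,0],-0.1865],
    [[0,0,0],-0.1865],
    [[0,0,0],-0.1865],
    [[0,0,0],-0.1865],
    [[0,0,0],-0.1865],
  ],
)

```text
time: 14.95
tool_pos: [0.5841, 0.068, 0.14]
tcp_rot: [-0.71, -3.059, 0.001]
wrist_force: [-0.8, 0.8, -1.9]
width: 0.377
grip_force: 60.2
```

Request:
jog_arm(
  ticks=[
    [[0,0,0],-0.1865],
    [[0,0,0],-0.1865],
    [[0,0,0],-0.1865],
    [[0,0,0],-0.1865],
    [[0,0,0],-0.1865],
  ],
)

```text
time: 15.58
tool_pos: [0.5841, 0.0679, 0.14]
tcp_rot: [0.741, -3.052, -0.0]
wrist_force: [-0.2, -0.4, -1.4]
width: 0.378
grip_force: 60.2
```

Request:
jog_arm(
  ticks=[
    [[0,0,0],-0.1865],
    [[0,0,0],-0.1865],
    [[0,0,0],0],
    [[0,0,0],0],
  ],
)

```text
time: 16.08
tool_pos: [0.5844, 0.068, 0.1404]
tcp_rot: [1.281, -2.868, -0.0]
wrist_force: [-1.0, -0.6, -0.9]
width: 0.38
grip_force: 60.2
```

Run:
```python
from h import *
t,s=shot(7); togo(585.5,67.3,100,138.3)
for n in("side",): print(proj(n,[.5855,.0673,.15]),proj(n,[.5855,.0673,.086]),proj(n,[.5855,.0673,.07]))
for y in range(140,176,4): print(y,s[y,222:268,0])
for y in range(176,198,3): print(y,s[y,232:264,0])
```

```text
t 16.18 pos [584.5555  67.9827 140.5795] psi_y 138.2 z [-0.0004 -0.     -1.    ] F [ 0.1911  0.2362 -1.4211] T [-0.0293 -0.0049 -0.0043] w 0.382 g 60.1952814005017 q6 -2.34
tool delta mm [-0.1308 -1.1701 40.5792]
turn -0.0018
[244.6369 160.3926] [247.4499 179.3203] [248.1176 183.8128]
140 [155 175 175 170 136  16  20  24  22  25  24  24  24  24  25  26  24  23
  23  21  26  27  23  24  27  24  28  26  26  
[... 1920 characters left out ...]
 78  69  70  70  70  70  70  70
  68  74  94  95 104 130 150 149 148 148 148 148 148 148]
185 [ 76  75  76  76  77  75  76  82  97  99  96  93  93  92  91  93  97  99
  99  98  99  97  96 120 151 146 120  98 141 139 140 140]
188 [78 76 75 76 75 77 75 79 88 96 98 98 97 96 98 99 97 97 98 97 95 90 87 80
 72 73 75 76 78 77 78 77]
191 [73 75 77 76 77 78 79 76 81 90 89 90 89 91 90 90 91 90 91 90 89 88 88 83
 76 75 77 77 77 77 77 77]
194 [ 72  77  80  76  65  48  64  77  77  76  75  82  87  86  89  91  90  89
  86  82  80  78  76  76  76 113 144  94  83 103 104 101]
197 [ 29  24  23  26  33  41  56  81  79  78  77  76  77  76  75  76  76  78
  77  79  78  78  75  76  76  78  74 103 140 141 148 147]
```

Request:
jog_arm(
  ticks=[
    [[0,-0.0017,0.02],0],
    [[0,0,0.02],0],
    [[0,0,0.006],0],
    [[0,0,0],0],
  ],
)

```text
time: 16.68
tool_pos: [0.585, 0.0668, 0.0932]
tcp_rot: [1.284, -2.864, -0.001]
wrist_force: [0.3, 0.2, -0.6]
width: 0.385
grip_force: 60.1
```

Request:
jog_arm(
  ticks=[
    [[0,0,0.003],0],
    [[0,0,0.003],0],
    [[0,0,0.003],0],
    [[0,0,0],0],
  ],
)

```text
time: 17.18
tool_pos: [0.5858, 0.0669, 0.0856]
tcp_rot: [1.286, -2.866, -0.0]
wrist_force: [0.4, 0.5, -0.2]
width: 0.38
grip_force: 60.1
```

Run:
```python
from h import *
state()
```

```text
t 17.18 pos [585.8154  66.8823  85.6181] psi_y 138.31 z [-0.0003 -0.     -1.    ] F [ 0.4153  0.5094 -0.2027] T [ 0.017  -0.0037 -0.0092] w 0.38 g 60.147907063610546 q6 -2.34
```

Request:
jog_arm(
  ticks=[
    [[0,0,0.002],0],
    [[0,0,0.002],0],
    [[0,0,0],0],
  ],
)

```text
time: 17.55
tool_pos: [0.5858, 0.0669, 0.0815]
tcp_rot: [1.286, -2.866, -0.0]
wrist_force: [0.8, 0.8, -0.9]
width: 0.377
grip_force: 60.2
```

Request:
jog_arm(
  ticks=[
    [[0,0,0.002],0],
    [[0,0,0.002],0],
    [[0,0,0],0],
  ],
)

```text
time: 17.92
tool_pos: [0.5858, 0.0669, 0.0774]
tcp_rot: [1.285, -2.866, -0.0]
wrist_force: [-1.1, 0.3, -1.9]
width: 0.378
grip_force: 60.1
```

Run:
```python
from h import *
state()
```

```text
t 17.93 pos [585.7778  66.9139  77.4403] psi_y 138.31 z [-0.0005  0.     -1.    ] F [-1.1344  0.3183 -1.9299] T [ 0.1161  0.1152 -0.0352] w 0.378 g 60.14830568396519 q6 -2.34
```

Request:
jog_arm(
  ticks=[
    [[0,0,0.002],0],
    [[0,0,0.002],0],
    [[0,0,0],0],
  ],
)

```text
time: 18.3
tool_pos: [0.5858, 0.0669, 0.0735]
tcp_rot: [1.285, -2.866, -0.0]
wrist_force: [0.2, 1.6, -2.2]
width: 0.383
grip_force: 60.1
```

Request:
jog_arm(
  ticks=[
    [[0,0,0.0015],0],
    [[0,0,0.0015],0],
    [[0,0,0],0],
  ],
)

```text
time: 18.68
tool_pos: [0.586, 0.067, 0.0717]
tcp_rot: [1.286, -2.866, -0.0]
wrist_force: [-3.0, 1.2, 5.3]
width: 0.381
grip_force: 60.9
```

Run:
```python
from h import *
state()
```

```text
t 18.68 pos [586.0013  67.0061  71.7228] psi_y 138.31 z [-0.0002  0.0002 -1.    ] F [-2.9562  1.1544  5.3472] T [ 0.2894  0.5956 -0.0025] w 0.381 g 60.87245699006644 q6 -2.34
```

Request:
jog_arm(
  ticks=[
    [[0,0,-0.0006],0.1],
    [[0,0,0],0.1],
    [[0,0,0],0],
  ],
)

```text
time: 19.05
tool_pos: [0.5856, 0.067, 0.0717]
tcp_rot: [0.994, -2.979, -0.001]
wrist_force: [-3.9, 2.0, 4.2]
width: 0.384
grip_force: 60.7
```

Run:
```python
from h import *
state()
```

```text
t 19.05 pos [585.6222  67.0155  71.7449] psi_y 126.91 z [-0.0008  0.0002 -1.    ] F [-3.9011  2.0355  4.1942] T [ 0.3231  0.6312 -0.0444] w 0.384 g 60.71327362891111 q6 -2.14
```

Request:
jog_arm(
  ticks=[
    [[0,0,0],0.1],
    [[0,0,0],0.1],
    [[0,0,0],0.1],
    [[0,0,0],0],
  ],
)

```text
time: 19.55
tool_pos: [0.5849, 0.0672, 0.0717]
tcp_rot: [0.538, -3.093, -0.001]
wrist_force: [-6.1, 2.2, 6.7]
width: 0.382
grip_force: 61.0
```

Run:
```python
from h import *
state()
```

```text
t 19.55 pos [584.8595  67.2337  71.7364] psi_y 109.75 z [-0.0024  0.0004 -1.    ] F [-6.052   2.1556  6.7406] T [0.4686 0.997  0.069 ] w 0.382 g 60.9771952519435 q6 -1.84
```

Request:
jog_arm(
  ticks=[
    [[0,0,0],0.1],
    [[0,0,0],0.035],
    [[0,0,0],0],
  ],
)

```text
time: 19.92
tool_pos: [0.5847, 0.0674, 0.0717]
tcp_rot: [0.329, -3.122, -0.001]
wrist_force: [-7.0, 3.0, 6.2]
width: 0.378
grip_force: 61.0
```

Run:
```python
from h import *
togo(586,67,71,102)
```

```text
t 19.93 pos [584.7298  67.4097  71.7484] psi_y 102.04 z [-0.0026  0.0007 -1.    ] F [-7.0319  3.026   6.2268] T [ 0.5338  1.1104 -0.0195] w 0.378 g 61.015686984728745 q6 -1.71
tool delta mm [-1.1586 -0.6665  0.7448]
turn 0.0007
```

Request:
jog_arm(
  ticks=[
    [[0.0014,0.0007,0],0.05],
    [[0,0,0],0.05],
    [[0,0,0],0],
  ],
)

```text
time: 20.3
tool_pos: [0.5844, 0.0677, 0.0717]
tcp_rot: [0.173, -3.137, -0.001]
wrist_force: [-3.3, 3.8, 5.0]
width: 0.378
grip_force: 60.7
```

Run:
```python
from h import *
state()
```

```text
t 20.30 pos [584.3774  67.7177  71.7278] psi_y 96.32 z [-0.0002  0.0006 -1.    ] F [-3.3384  3.755   4.9692] T [0.6403 0.6291 0.0469] w 0.378 g 60.739895506992525 q6 -1.61
```

Request:
jog_arm(
  ticks=[
    [[0,0,0],-0.05],
    [[0,0,0],-0.05],
    [[0,0,0],0],
    [[0,0,0],0],
  ],
)

```text
time: 20.8
tool_pos: [0.5851, 0.0674, 0.0717]
tcp_rot: [-0.326, 3.123, 0.0]
wrist_force: [-1.2, 3.5, 3.8]
width: 0.383
grip_force: 60.6
```

Run:
```python
from h import *
state()
```

```text
t 20.80 pos [585.0832  67.4101  71.7249] psi_y 101.93 z [ 0.0012  0.0002 -1.    ] F [-1.1759  3.4655  3.8132] T [0.4786 0.1732 0.0847] w 0.383 g 60.60809131584165 q6 -1.71
```

Request:
jog_arm(
  ticks=[
    [[0,0.001,0.001],0],
    [[0,0,0],0],
  ],
)

```text
time: 21.05
tool_pos: [0.5851, 0.0674, 0.0717]
tcp_rot: [-0.327, 3.123, -0.002]
wrist_force: [-3.7, -1.1, 9.2]
width: 0.381
grip_force: 61.3
```

Request:
jog_arm(
  ticks=[
    [[0,0,0],0],
    [[0,0,0],0],
    [[0,0,0],0],
  ],
  aperture=0.65,
)

```text
time: 21.42
tool_pos: [0.5841, 0.068, 0.0699]
tcp_rot: [0.326, -3.124, 0.0]
wrist_force: [-0.4, 0.0, 0.7]
width: 0.651
grip_force: 0.0
```

Request:
jog_arm(
  ticks=[
    [[0,0,-0.03],0],
    [[0,0,-0.05],0],
    [[0,0,-0.05],0],
  ],
)

```text
time: 21.8
tool_pos: [0.5838, 0.0681, 0.2009]
tcp_rot: [0.326, -3.123, 0.0]
wrist_force: [-0.1, -0.7, 0.3]
width: 0.652
grip_force: 0.0
```

Request:
jog_arm(
  ticks=[
    [[0.06,0,0],0],
    [[0.06,0,0],0],
    [[0.06,0,0],0],
    [[0,0,0],0],
  ],
  aperture=0.35,
)

```text
time: 22.3
tool_pos: [0.4034, 0.0305, 0.1987]
tcp_rot: [0.325, -3.122, 0.0]
wrist_force: [0.2, -0.1, 0.1]
width: 0.354
grip_force: 0.0
```

Run:
```python
from h import *
t,s=shot(8); state()
o,h=conts(t,229,222,40,185); print(proj("top",[.586,.069,.088]))
print(t[214:250:1,222:248,0]); print(s[166:204:2,228:262,0])
```

```text
t 22.40 pos [408.2487  30.9401 200.6833] psi_y 101.91 z [ 0.002 -0.    -1.   ] F [ 0.7372 -0.2567  0.5112] T [-0.0427 -0.0175  0.0167] w 0.346 g 0.0 q6 -1.76
[230.1809 222.5151]
[[210 211 213 212 211 210 209 210 207 206 207 209 209 213 217 218 218 218
  218 218 218 218 218 218 218 218]
 [211 212 211 207 206 205 207 206 203 204 206 205 205 206 209 212 215 217
  219 218 218 218 218 218 219 219]
 [211 210 206 202 201 204 207 206 202 203 204 206 206 202 200 200 206 214
  218 218 218 218 217 217 218 218]
 [209 208 203 200 200 202 199 192 184 181 188 19
[... 5529 characters left out ...]
  49 105 140 141 148 153 143 103  63  60  74  74  76  81  87  90  91
   90  91  90  88  95 108 122 151 148 147 146 146 146 146 146 145]
 [ 34  37  35  33  31  39  52  42  40  41  67  95  76  76  76  75  76  77
   76  74  83 122 151 149 147 146 146 146 147 147 146 146 146 146]
 [ 36  37  38  36  38  36  34  29  40  50  63  75  78  77  75  87  96  83
  102 119 148 145 144 144 146 147 148 147 147 147 147 146 147 146]
 [ 31  34  37  37  36  31  27  25  57  86  88 106 102 123 153 152 152 151
  150 149 146 146 144 144 144 144 142 143 145 147 147 147 147 146]
 [ 24  25  26  27  28  27  27  27  42  68  74 107 151 149 148 147 147 147
  147 148 149 150 149 148 147 144 144 144 145 143 142 142 144 145]]
```

Request:
jog_arm(
  ticks=[
    [[-0.0546,0.0229,0],0],
    [[-0.0546,0.0229,0],0],
    [[-0.0546,0.0229,0],0],
    [[-0.0546,0.0229,0],0],
    [[0,0,0],0.1837],
  ],
  aperture=0.6,
)

```text
time: 23.02
tool_pos: [0.6077, 0.169, 0.1983]
tcp_rot: [-0.035, 3.141, 0.001]
wrist_force: [-0.6, -0.4, 0.1]
width: 0.601
grip_force: 0.0
```

Request:
jog_arm(
  ticks=[
    [[0,0,0],0.1837],
    [[0,0,0],0.1837],
    [[0,0,0],0.1837],
    [[0,0,0],0.1837],
    [[0,0,0],0.1837],
  ],
)

```text
time: 23.65
tool_pos: [0.6049, 0.1666, 0.1998]
tcp_rot: [1.366, 2.829, 0.0]
wrist_force: [-0.2, 0.3, -0.1]
width: 0.596
grip_force: 0.0
```

Request:
jog_arm(
  ticks=[
    [[0,0,0],0.1837],
    [[0,0,0],0.1837],
    [[0,0,0],0],
    [[0,0,0],0],
  ],
)

```text
time: 24.15
tool_pos: [0.6038, 0.1662, 0.2]
tcp_rot: [-1.849, -2.54, 0.0]
wrist_force: [0.0, -0.4, 0.3]
width: 0.597
grip_force: 0.0
```

Run:
```python
from h import *
togo(603,166,103,17.7)
a=np.array([585.5,68])/1e3; r=np.radians(192)
print([proj("top",[*(a+d*np.array([np.cos(r),np.sin(r)])),.088]) for d in(0,.036,.046)])
```

```text
t 24.15 pos [603.8158 166.1728 199.9779] psi_y 17.91 z [-0.0001 -0.     -1.    ] F [ 0.0274 -0.3648  0.296 ] T [-0.0469  0.0045 -0.0235] w 0.597 g 0.0 q6 -0.08
tool delta mm [ 0.0852 -0.8234 96.9779]
turn 0.0037
[array([230.5946, 222.7356]), array([233.2514, 237.5899]), array([233.9906, 241.7225])]
```

Request:
jog_arm(
  ticks=[
    [[0,-0.0008,0.04],0],
    [[0,0,0.03],0],
    [[0,0,0.015],0],
    [[0,0,0.012],0],
    [[0,0,0],0],
  ],
)

```text
time: 24.78
tool_pos: [0.6021, 0.1656, 0.103]
tcp_rot: [-1.852, -2.537, 0.001]
wrist_force: [0.1, -0.3, 0.2]
width: 0.602
grip_force: 0.0
```

Request:
jog_arm(
  ticks=[
    [[0,0,0],0],
    [[0,0,0],0],
    [[0,0,0],0],
    [[0,0,0],0],
    [[0,0,0],0],
  ],
  aperture=0.0,
  clamp_n=20,
)

```text
time: 25.4
tool_pos: [0.603, 0.1658, 0.1047]
tcp_rot: [1.852, 2.536, 0.003]
wrist_force: [-1.2, 0.2, 5.3]
width: 0.149
grip_force: 20.0
```

Run:
```python
from h import *
state()
```

```text
t 25.40 pos [603.0345 165.8085 104.6732] psi_y 17.73 z [ 0.0021  0.0005 -1.    ] F [-1.2142  0.2282  5.2585] T [0.0232 0.0877 0.0342] w 0.149 g 19.998991191387177 q6 -0.08
```

Request:
jog_arm(
  ticks=[
    [[0,0,-0.002],0],
    [[-0.00203,-0.00758,0],-0.1745],
    [[-0.00203,-0.00758,0],-0.1745],
    [[-0.00203,-0.00758,0],-0.1745],
    [[0,0,0],0],
  ],
)

```text
time: 26.02
tool_pos: [0.5859, 0.1489, 0.1048]
tcp_rot: [1.13, 2.929, 0.0]
wrist_force: [5.0, -0.9, -3.7]
width: 0.147
grip_force: 19.8
```

Run:
```python
from h import *
togo(585.75,150.9)
```

```text
t 26.02 pos [585.8758 148.9313 104.8288] psi_y 47.81 z [ 0.0022 -0.0007 -1.    ] F [ 4.9577 -0.8878 -3.6853] T [-0.2237 -0.7576  0.0789] w 0.147 g 19.814354181289673 q6 -0.63
tool delta mm [ 1.4155  1.3741 -0.0017]
```

Request:
jog_arm(
  ticks=[
    [[-0.00203,-0.00758,0],-0.1745],
    [[-0.00203,-0.00758,0],-0.1745],
    [[-0.00203,-0.00758,0],-0.1745],
    [[0,0,0],0],
  ],
)

```text
time: 26.52
tool_pos: [0.5801, 0.1271, 0.1049]
tcp_rot: [0.334, 3.119, 0.001]
wrist_force: [7.1, 1.0, -6.1]
width: 0.153
grip_force: 19.6
```

Run:
```python
from h import *
c=np.array([623.6,126.7]); a=np.radians(177.7); togo(*(c+45*np.array([np.cos(a),np.sin(a)])))
```

```text
t 26.52 pos [580.1241 127.1469 104.8943] psi_y 77.77 z [ 0.0045  0.0004 -1.    ] F [ 7.1487  0.9508 -6.1368] T [ 0.0839 -1.3067 -0.0015] w 0.153 g 19.625114500522614 q6 -1.18
tool delta mm [ 1.742   1.013  -0.0061]
```

Request:
jog_arm(
  ticks=[
    [[-0.004,-0.00758,0.001],-0.1745],
    [[-0.00203,-0.00758,0],-0.1745],
    [[-0.00203,-0.00758,0],-0.1745],
    [[0,0,0],0],
  ],
)

```text
time: 27.02
tool_pos: [0.5862, 0.1048, 0.1047]
tcp_rot: [-0.479, 3.103, 0.002]
wrist_force: [3.4, 4.3, 0.7]
width: 0.153
grip_force: 20.2
```

Run:
```python
from h import *
state()
```

```text
t 27.02 pos [586.1593 104.8393 104.7445] psi_y 107.56 z [ 0.002   0.0013 -1.    ] F [3.3969 4.3233 0.736 ] T [ 0.5054 -0.4755  0.0799] w 0.153 g 20.214994847774506 q6 -1.74
```

Request:
jog_arm(
  ticks=[
    [[-0.00203,-0.00758,0],-0.1745],
    [[-0.00203,-0.00758,0],-0.1745],
    [[0,0,0],0],
  ],
)

```text
time: 27.4
tool_pos: [0.5958, 0.0933, 0.1047]
tcp_rot: [-1.01, 2.972, 0.002]
wrist_force: [3.4, 5.3, -0.2]
width: 0.149
grip_force: 20.2
```

Run:
```python
from h import *
c=np.array([624.5,126.7]); a=np.radians(237); togo(*(c+45*np.array([np.cos(a),np.sin(a)])))
```

```text
t 27.40 pos [595.8417  93.2695 104.7388] psi_y 127.54 z [ 0.0022  0.0022 -1.    ] F [ 3.3873  5.3022 -0.2343] T [ 0.798  -0.5923  0.0398] w 0.149 g 20.188065469264984 q6 -2.11
tool delta mm [-0.6647 -5.9456 -0.0003]
```

Request:
jog_arm(
  ticks=[
    [[-0.0005,-0.004,0],0],
    [[-0.0003,-0.003,0],0],
    [[0,0,0],0],
  ],
)

```text
time: 27.78
tool_pos: [0.5997, 0.0892, 0.1047]
tcp_rot: [-1.008, 2.974, 0.005]
wrist_force: [0.9, 6.6, 2.7]
width: 0.144
grip_force: 20.4
```

Run:
```python
from h import *
state()
```

```text
t 27.77 pos [599.7313  89.2155 104.6958] psi_y 127.46 z [ 0.0003  0.0034 -1.    ] F [0.9442 6.5836 2.7094] T [ 1.1655 -0.1323  0.0803] w 0.144 g 20.362914204597473 q6 -2.12
```

Request:
jog_arm(
  ticks=[
    [[0,-0.003,0],0],
    [[0,0,0],0],
  ],
)

```text
time: 28.02
tool_pos: [0.5998, 0.089, 0.1046]
tcp_rot: [1.007, -2.975, -0.012]
wrist_force: [-3.4, 14.2, 5.4]
width: 0.151
grip_force: 20.8
```

Run:
```python
from h import *
state()
```

```text
t 28.02 pos [599.7736  88.9867 104.6141] psi_y 127.42 z [-0.0033  0.0068 -1.    ] F [-3.431  14.2498  5.416 ] T [ 2.3308  0.6556 -0.0586] w 0.151 g 20.819284468889236 q6 -2.13
```

Request:
jog_arm(
  ticks=[
    [[0,0,0],0],
    [[0,0,0],0],
    [[0,0,0],0],
  ],
  aperture=0.55,
)

```text
time: 28.4
tool_pos: [0.601, 0.0841, 0.1039]
tcp_rot: [1.013, -2.973, 0.0]
wrist_force: [-0.4, -0.4, -0.3]
width: 0.55
grip_force: 0.0
```

Request:
jog_arm(
  ticks=[
    [[0,0,-0.03],0],
    [[0,0,-0.05],0],
    [[0,0,-0.05],0],
  ],
)

```text
time: 28.78
tool_pos: [0.601, 0.084, 0.235]
tcp_rot: [1.013, -2.972, -0.0]
wrist_force: [0.9, 0.3, -0.2]
width: 0.555
grip_force: 0.0
```

Request:
jog_arm(
  ticks=[
    [[0,0.06,0],0],
    [[0,0.06,0],0],
    [[0,0.06,0],0],
    [[0,0.06,0],0],
    [[0,0,0],0],
  ],
)

```text
time: 29.4
tool_pos: [0.4522, 0.2768, 0.2343]
tcp_rot: [1.021, -2.97, -0.001]
wrist_force: [0.6, -0.7, 0.5]
width: 0.549
grip_force: 0.0
```

```bash
python3 - <<'E'
from h import *
t,s=shot(9); state()
print(proj("top",[.5997,.089,.121]),proj("side",[.5997,.089,.121]))
for n,im,c in(("top",t,(221,216)),("side",s,(243,165))):
    w=im[c[1]-25:c[1]+25,c[0]-25:c[0]+25].max(2); m=(w<75).astype(np.uint8)
    k,l,st,ce=cv2.connectedComponentsWithStats(m); print(n,[(st[i].tolist(),(ce[i]+c-25).round(1).tolist()) for i in range(1,k) if st[i][4]>8])
E
```

```text
t 29.50 pos [454.5344 274.4297 234.3483] psi_y 127.77 z [ 0.0004 -0.0008 -1.    ] F [ 0.2708  0.7172 -0.5746] T [ 0.0297 -0.0219  0.0153] w 0.549 g 0.0 q6 -1.73
[219.0132 215.0562] [243.3628 160.0471]
top [([22, 23, 5, 5, 17], [220.1, 216.2])]
side [([21, 17, 7, 12, 63], [242.2, 162.6]), ([17, 23, 5, 13, 30], [237.0, 168.6]), ([42, 23, 8, 5, 11], [263.9, 165.0]), ([24, 37, 9, 4, 13], [246.3, 178.8]), ([25, 40, 12, 10, 32], [249.5, 186.0])]
```

Run:
```python
from h import *
for n in("top","side"):
    a=cv2.imread(f"pics/{n}0.png");b=cv2.imread(f"pics/{n}9.png"); c=cv2.imread(f"pics/{n}8.png")
    d=(cv2.absdiff(a,b).max(2)>40).astype(np.uint8); k,l,st,ce=cv2.connectedComponentsWithStats(d)
    print(n,[st[i].tolist() for i in range(1,k) if st[i][4]>12])
    if n=="top": print(cv2.absdiff(b,c).max(2)[228:248,224:242])
```

```text
top [[190, 206, 11, 10, 66], [187, 206, 29, 25, 219], [183, 210, 8, 8, 40], [212, 213, 12, 11, 69], [177, 215, 10, 8, 53], [228, 218, 14, 21, 128], [14, 241, 40, 49, 316], [2, 248, 24, 39, 340], [46, 255, 4, 4, 14], [108, 258, 10, 8, 50], [49, 260, 32, 47, 635], [82, 260, 5, 9, 36], [88, 263, 32, 20, 367], [0, 266, 13, 29, 189], [381, 269, 16, 17, 147], [162, 271, 33, 77, 687], [83, 277, 3, 12, 17], [310, 277, 13, 12, 101], [322, 278, 8, 12, 33], [0, 291, 96, 189, 9752], [0, 312, 10, 5, 43], [242, 351, 7, 12, 63], [316, 394, 7, 3, 13], [195, 396, 126, 84, 5098], [191, 420, 68, 60, 1237], [543, 431, 97, 49, 3085], [262, 463, 8, 17, 75], [267, 469, 8, 11, 37]]
[[5 5 5 5 7 6 6 7 7 6 7 5 5 6 5 4 5 5]
 [6 7 6 4 5 4 6 6 6 6 5 5 5 6 4 2 4 4]
 [5 5 6 6 5 6 6 6 6 6 5 6 6 5 4 2 4 5]
 [7 6 6 5 5 6 5 7 5 6 7 5 5 4 3 2 4 5]
 [6 6 5 6 4 6 5 7 6 5 5 6 5 5 4 4 5 6]
 [5 5 5 6 6 4 5 6 7 4 6 6 5 4 3 2 5 5]
 [5 5 6 5 5 5 6 5 5 5 4 6 4 3 4 5 5 6]
 [5 5 5 4 6 6 5 4 5 7 5 6 5 4 3 5 6 6]
 [5 5 5 6 8 5 4 5 5 5 4 5 3 2 3 5 4 5]
 [7 4 6 5 5 6 6 6 4 4 4 4 3 3 5 4 5 4]
 [5 5 5 5 7 6 6 6 6 4 5 4 3 3 5 6 6 4]
 [6 
[... 615 characters left out ...]
3], [204, 141, 30, 14, 147], [236, 153, 10, 17, 87], [42, 158, 14, 24, 188], [229, 161, 7, 7, 29], [237, 170, 8, 10, 22], [207, 172, 15, 8, 84], [0, 174, 6, 6, 18], [252, 179, 4, 8, 21], [241, 181, 10, 8, 53], [236, 189, 17, 12, 90], [109, 192, 53, 76, 737], [0, 194, 26, 42, 506], [32, 216, 17, 18, 96], [19, 222, 9, 5, 25], [50, 225, 31, 37, 158], [0, 228, 357, 252, 29846], [66, 229, 8, 11, 26], [91, 264, 13, 14, 23], [273, 292, 11, 8, 35], [267, 297, 21, 13, 85], [163, 321, 37, 36, 253], [336, 332, 22, 20, 219], [46, 334, 12, 4, 21], [346, 335, 7, 7, 28], [22, 339, 37, 75, 359], [7, 380, 8, 15, 41], [35, 405, 14, 10, 50], [26, 423, 76, 48, 702], [356, 452, 53, 28, 736], [0, 470, 12, 8, 38]]
```

The nose hasn't moved since it was set. The thin spacer and the bystanders show no change, and the keeper is at its stop. I'm handing in.

```bash
python3 -c "
from workcell import bot
print(bot.finish_job())"
```

```text
the job is handed in; nothing more can be done
None
```

The job is handed in with no verdict shown: the thick spacer and cam are on the shaft and fully home by contact force and height, the nose was set to the roller direction measured from the deck edges (not pictured after I hit the 10-view limit), the keeper is against its stop, and the thin spacer and bystanders show no change in the images, in about 30 s of the 72 s.

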